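Set up the microscope lamp filter holder for green light

TASK

Set up the microscope's lamp filter holder for green light: into the upright grey tube put first the silver spacer ring, then the green filter on top of it, and last the brass flanged ring, with its flange sitting fully down on the tube's rim. Put the blue filter away flat in the blue dish and the red filter flat in the red dish (at any point in the work). Do not shift the covered clear specimen dish, and let go of everything.

Things in the scene. Friction and masses are not known exactly. Their poses are not given: they have to be found in the camera images.
- holder: Lamp filter holder: grey upright tube, 43 mm tall, fixed, on a round foot 72 mm wide, 5 mm thick. Bore 48 mm wide, floor 6 mm above the table; the top 4 mm of the mouth flare to 51 mm (rim 59 mm outside). Parts started in the mouth and let go slide down freely; spacer, filter and brass neck fill it. Origin: centre of the foot's underside (table level), z up along the bore.
- blue_dish: Blue storage dish, low and round, fixed to the table: 70 mm outside, 62 mm inside diameter, its floor 4 mm above the table and its lip 8 mm above the table. Origin at the centre of its underside (table level), z up.
- red_dish: Red storage dish, low and round, fixed to the table: 70 mm outside, 62 mm inside diameter, its floor 4 mm above the table and its lip 8 mm above the table. Origin at the centre of its underside (table level), z up.
- spacer: Silver (aluminium) spacer ring, 40 mm outside, 28 mm inside diameter, 14 mm tall. Loose, lies flat on the table, about 35 g. Origin at the centre of its underside, z up. (A larger, flatter black plastic ring also lies about; it is not part of the job.)
- retainer: Brass flanged retaining ring, 18 mm tall, hole 28 mm: the lower 8 mm are a neck 41 mm in diameter, the upper 10 mm a flange 58 mm in diameter. Loose, stands on its neck, flange up, about 90 g. Origin at the centre of the neck's underside, z up.
- green_filter: Green filter: a round black mount, 40 mm in diameter and 14 mm tall, solid, with a green glass disc 32 mm across in its top. Loose, lies flat on the table, about 35 g. Origin at the centre of its underside, z up.
- blue_filter: Blue filter: a round black mount, 40 mm in diameter and 14 mm tall, solid, with a blue glass disc 32 mm across in its top. Loose, lies flat on the table, about 35 g. Origin at the centre of its underside, z up.
- red_filter: Red filter: a round black mount, 40 mm in diameter and 14 mm tall, solid, with a red glass disc 32 mm across in its top. Loose, lies flat on the table, about 35 g. Origin at the centre of its underside, z up.
- specimen: Covered clear specimen dish with white bottom and a small brown block inside, 60 mm in diameter, 18 mm tall, loose; it must stay put. Origin at the centre of its underside. Around it stand other things up to 45 mm tall that are not part of the job; centres of all things are at least 9 cm apart.

How it is judged:
By the outcome, as a careful person would: the job done as asked, in the order asked, and still so for the second after the job is handed in, with the robot touching nothing.
It also fails if it takes over 115 s, if anything falls off the work surface, if the arm or the gripper's body presses on something with over 40 N, if the wrist force passes 120 N, or if a joint passes its speed limit or range.

ROBOT

A 6-joint arm with a two-finger parallel gripper is mounted at the origin on the work surface. World frame = base frame: x ahead of the robot, y to its left, z up, the work surface at z = 0. Lengths are in m, angles in rad, forces in N, time in s.
With the tool pointing down it reaches from about 0.4 to 0.825 m from the base axis. Payload 7 kg.
Tool frame: the origin (TCP) lies on the front face of the gripper's body, between the roots of the fingers; the fingertips stand 66 mm ahead of it and the grasp point (between the pads) lies 47 mm ahead of it; z points along the fingers, y is the line along which they close (so a half turn about z gives the same grasp; the last joint's range is limited). The gripper opens to 88 mm and grips with 3 to 60 N. Pads are 19 mm wide; open, the fingers measure 130 mm over their backs; the gripper's body (78 mm by 193 mm) begins 47 mm behind the grasp point.
Start: joints at [1.59, 0.359, 0.012, 0, -1.224, -0.288], TCP at [0.179, 0.651, 0.292] pointing down, gripper open.
Joint ranges: [-3.07, 3.07], [-1.43, 2.12], [-1.02, 1.25], [-3.03, 1.67], [-3.05, -0], [-3.03, 3.03]. Speed limits (rad/s): [2.39, 2.39, 3.01, 3.14, 3.14, 3.14].

INTERFACE

Orientations are given as [roll, pitch, yaw] about the fixed x, y, z axes, in that order (R = Rz(yaw) Ry(pitch) Rx(roll)).
In Python, from station import arm gives the robot as it stands. The module is installed in compiled form; this text tells all that it offers.
- The arm moves only by the tool move_arm, never from a script. Its argument "increments" is a list of rows, each an object of numbers: "jaw": the gripper command: -1 is shut, 1 is fully open, values between are in proportion; "dx", "dy", "dz": the shift along the tool's x, y, z in m; "twist": the turn about the tool's z in rad. A call has 1 to 12 rows; each row shifts and turns the commanded pose from where the row before left it, along the tool's axes as they then stand; what a row does not reach is not made up. A row lasts 1/12 s, in which the tool goes at most 41.7 mm and 7.16 degrees, less where a joint would pass 70% of its speed; a pose out of reach is approached as far as the arm can. A call is refused whole if a number of a shift passes 0.0417 or a number of a turn 0.125, either way. A call with a gripper value outside its range is refused whole. The fingers move at their own pace and stop on an object; "force" is the grip in N (left out, the last holds). Time passes only in rows, so rows that do not move let the fingers close. It gives the time, the measured TCP pose, the force, the opening and the grip force at its end, in the units of the state.
- arm.get_state(): the state, without advancing time (a new reading comes with each control period).
- arm.grab_frame(name): name is "side" or "top"; returns the picture (384x512x3 uint8, blue, green, red); there is no depth.
- arm.camera_info(name): a dict with "K" (3x3 intrinsics, pixels), "extrinsics" (4x4, takes a point from camera to world coordinates). Camera axes: x right, y down, z forward; pixel columns grow to the right and rows downward; lengths in m; the calibration is good to about 2 mm. A picture is of the moment at which its call begins. camera_info takes no time and is no camera call.
- arm.job_done(): hands the job in; it is judged then, once.
Trained networks look in the newest picture that a camera, given by its name, has taken for a name from the list of things; names that differ only in an ending like _2 or _b are one class to them, and where a whole thing is asked for, a point or a joint stands for the part that bears it (a point fixed in the world has none). Each returns a list of dicts, best first, with "score" (0 to 1); they miss things now and then, are a little off and sometimes report something else, mostly with a low value. They report only what shows in the picture. A call takes as long as a camera call.
- arm.find_in(camera, name): "position" ([x, y, z] in m, in world coordinates, good to about 4 mm: the middle of the surface that is visible of it).
- arm.silhouettes(camera, name): "pixels" (384x512 bool, what is visible of it).
- arm.pinpoint(camera, name): "position" ([x, y, z] in m, in world coordinates, good to about 4 mm: a listed point, or the origin of a listed thing).
The state is a dict: "t": time; "q": joint angles; "qd": joint speeds; "joint_efforts": joint torques, N m; "eef_pos": TCP position; "ee_rot": TCP orientation; "force": force on the tool from outside, world axes, zero at the start; "moment": the same for the moment, N m; "width": finger opening in m; "gripper_force": force on a finger pad.
Only numpy, scipy, OpenCV 4.12 (cv2) and the standard library are available. Lean on these libraries where they do the work, as an engineer would, in place of code of your own. Each camera call takes 0.05 s, during which the arm holds its last target. There are 200 camera calls.

## Working session

There is one attempt and no reset: what is moved stays moved. The work goes in short steps, Python scripts to look and compute and a tool call to move; the robot and the scene stay as the last step left them, time stands still between calls to the robot, and variables do not carry over. Pictures are saved under pics/ and viewed, at most 14 in all, crops included, and the job is handed in when it is done.

Besides the shell and the picture viewer there is one more tool, called after "Request:" in YAML: its name, and indented under it one key for each argument. move_arm: Moves the arm, as the interface text tells. Its arguments: {"type":"object","properties":{"increments":{"type":"array"},"force":{"type":"number"}},"required":["increments"]}

```bash
mkdir -p pics
python3 - <<'E'
from station import arm
import cv2,numpy as np
a=arm.grab_frame("top");b=arm.grab_frame("side")
cv2.imwrite("pics/top0.png",a);cv2.imwrite("pics/side0.png",b)
for c in("top","side"):
    i=arm.camera_info(c);print(c,np.round(i["K"],1).tolist(),np.round(i["extrinsics"],3).tolist())
for n in "holder blue_dish red_dish spacer retainer green_filter blue_filter red_filter specimen".split():
  for c in("top","side"):
    print(n,c,[(round(r["score"],2),np.round(r["position"],3).tolist()) for r in arm.pinpoint(c,n)[:3]])
s=arm.get_state();print({k:np.round(v,3).tolist() for k,v in s.items()})
E
```

```text
top [[418.5, 0.0, 255.5], [0.0, 418.5, 196.4], [0.0, 0.0, 1.0]] [[0.028, -0.991, 0.132, 0.428], [-0.999, -0.024, 0.031, -0.008], [-0.028, -0.133, -0.991, 0.932], [0.0, 0.0, 0.0, 1.0]]
side [[348.8, 0.0, 258.2], [0.0, 348.8, 186.3], [0.0, 0.0, 1.0]] [[0.971, -0.161, 0.175, 0.449], [-0.236, -0.583, 0.777, -0.538], [-0.023, -0.796, -0.604, 0.438], [0.0, 0.0, 0.0, 1.0]]
holder top [(0.84, [0.563, 0.293, 0.001])]
holder side [(0.59, [0.56, 0.294, 0.001])]
blue_dish top [(0.93, [0.43, -0.088, -0.001])]
blue_dish side [(0.82, [0.427, -0.09, -0.002])]
red_dish top [(0.7, [0.552, 0.153, 0.003])]
red_dish side [(0.61, [0.556, 0.154, 0.001])]
spacer top [(0.59, [0.667, -0.084, -0.004])]
spacer side [(0.66, [0.671, -0.084, -0.001])]
retainer top [(0.68, [0.671, -0.219, -0.001])]
retainer side [(0.7, [0.666, -0.218, 0.004])]
green_filter top [(0.74, [0.433, -0.086, -0.003]), (0.54, [0.656, 0.218, 0.003])]
green_filter side [(0.44, [0.659, 0.217, -0.001])]
blue_filter top [(0.87, [0.43, -0.245, -0.002])]
blue_filter side [(0.67, [0.433, -0.246, 0.002])]
red_filter top [(0.6, [0.554, -0.143, 0.0])]
red_filter side [(0.87, [0.557, -0.142, -0.002])]
specimen top [(0.57, [0.659, 0.077, -0.001])]
specimen side [(0.59, [0.665, 0.077, -0.002])]
{'t': 1.0, 'q': [1.59, 0.359, 0.012, -0.0, -1.224, -0.288], 'qd': [-0.001, 0.0, -0.001, -0.0, 0.001, 0.001], 'joint_efforts': [-0.003, -58.239, 29.33, 7.002, 0.012, -0.0], 'eef_pos': [0.179, 0.651, 0.292], 'ee_rot': [-3.142, 0.0, -0.269], 'force': [-0.093, -0.749, 0.376], 'moment': [-0.032, 0.029, -0.026], 'gripper_force': 0.0, 'width': 0.088}
```

View pics/top0.png

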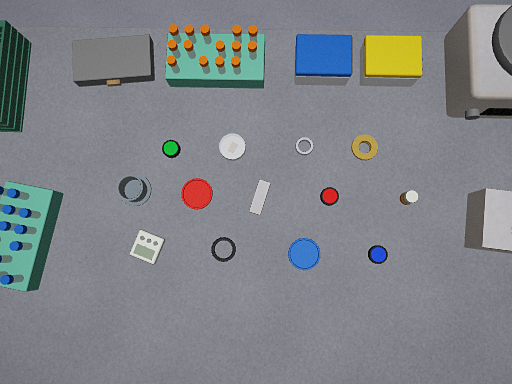

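View pics/side0.png

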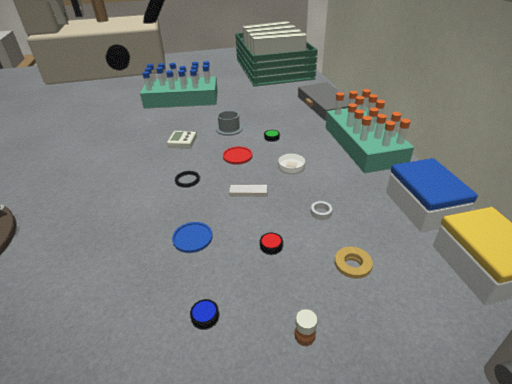

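The top picture shows every part clear of its neighbours: holder at (132,188), green (171,148), specimen (232,146), spacer (304,146), retainer (364,147), red filter (329,196), blue filter (377,254), red dish (197,193), blue dish (304,253). The side view agrees. The low "green filter" hit at the blue dish is false. I'll refine the positions using the silhouettes.

```bash
cat > h.py <<'E'
from station import arm
import cv2,numpy as np
from scipy.optimize import least_squares
# name: circles (diameter,z) whose hull is the outline
M={"holder":[(.072,0),(.072,.005),(.059,.043)],"blue_dish":[(.07,0),(.07,.008)],"red_dish":[(.07,0),(.07,.008)],
"retainer":[(.041,0),(.058,.008),(.058,.018)],"specimen":[(.06,0),(.06,.018)]}
F=[(.04,0),(.04,.014)]
th=np.linspace(0,2*np.pi,60,endpoint=False)
def centroid(h):
    m=cv2.moments(cv2.convexHull(h.astype(np.float32)));return np.array([m["m10"],m["m01"]])/m["m00"]
def proj(c,P):
    i=arm.camera_info(c);T=np.linalg.inv(i["extrinsics"]);p=(P@T[:3,:3].T+T[:3,3])@np.array(i["K"]).T
    return p[:,:2]/p[:,2:]
def fit(c,n,x0,z=0):
    r=arm.silhouettes(c,n)
    out=[]
    for k in r[:2]:
        ys,xs=np.nonzero(k["pixels"])
        if len(xs)<20: continue
        m=centroid(np.c_[xs,ys])
        f=lambda q:centroid(proj(c,np.concatenate([np.c_[q[0]+d/2*np.cos(th),q[1]+d/2*np.sin(th),0*th+h+z] for d,h in M.get(n,F)])))-m
        out.append((round(k["score"],2),np.round(least_squares(f,x0,x_scale=.01,diff_step=1e-3).x,4).tolist(),len(xs)))
    return out
E
python3 - <<'E'
from h import *
X=dict(holder=(.561,.293),blue_dish=(.43,-.089),red_dish=(.554,.153),spacer=(.669,-.084),retainer=(.668,-.218),green_filter=(.657,.218),blue_filter=(.431,-.245),red_filter=(.555,-.142),specimen=(.662,.077))
for n,x in X.items():
  for c in("top","side"): print(n,c,fit(c,n,x))
E
```

```text
holder top [(0.64, [0.5608, 0.2942], 888), (0.48, [0.5552, 0.1523], 693)]
holder side [(0.76, [0.5618, 0.2931], 515)]
blue_dish top []
blue_dish side [(0.89, [0.4301, -0.09], 981)]
red_dish top [(0.67, [0.5563, 0.1536], 701)]
red_dish side [(0.81, [0.5561, 0.1534], 424), (0.39, [0.4334, -0.245], 739)]
spacer top [(0.55, [0.6576, -0.0839], 34)]
spacer side [(0.53, [0.6703, -0.0862], 298)]
retainer top [(0.62, [0.6679, -0.2192], 434)]
retainer side [(0.71, [0.6681, -0.2194], 834)]
green_filter top [(0.62, [0.6567, 0.2162], 261)]
green_filter side [(0.73, [0.6563, 0.2153], 132)]
blue_filter top [(0.51, [0.4318, -0.2475], 312)]
blue_filter side [(0.85, [0.4328, -0.2475], 740)]
red_filter top [(0.74, [0.5561, -0.1422], 270), (0.48, [0.4306, -0.247], 288)]
red_filter side [(0.69, [0.5575, -0.1438], 421)]
specimen top [(0.8, [0.6626, 0.0768], 546)]
specimen side [(0.83, [0.6632, 0.0748], 465)]
```

Request:
move_arm:
  increments:
    - {"jaw":1,"twist":-0.12}
    - {"twist":-0.12}
    - {"twist":-0.029}
  force: 20

```text
$.increments[0]: bad value
```

Request:
move_arm:
  increments:
    - {"jaw":1,"dx":0,"dy":0,"dz":0,"twist":-0.12}
    - {"jaw":1,"dx":0,"dy":0,"dz":0,"twist":-0.12}
    - {"jaw":1,"dx":0,"dy":0,"dz":0,"twist":-0.029}
  force: 20

```text
t: 2.15
eef_pos: [0.1793, 0.6508, 0.2922]
ee_rot: [-3.142, -0.0, 0.007]
force: [0.3, -0.2, 0.3]
width: 0.0875
gripper_force: 0.0
```

Request:
move_arm:
  increments:
    - {"jaw":1,"dx":0.0205,"dy":0.0307,"dz":0.006,"twist":0}
    - {"jaw":1,"dx":0.0205,"dy":0.0307,"dz":0.006,"twist":0}
    - {"jaw":1,"dx":0.0205,"dy":0.0307,"dz":0.006,"twist":0}
    - {"jaw":1,"dx":0.0205,"dy":0.0307,"dz":0.006,"twist":0}
    - {"jaw":1,"dx":0.0205,"dy":0.0307,"dz":0.006,"twist":0}
    - {"jaw":1,"dx":0.0205,"dy":0.0307,"dz":0.006,"twist":0}
    - {"jaw":1,"dx":0.0205,"dy":0.0307,"dz":0.006,"twist":0}
    - {"jaw":1,"dx":0.0205,"dy":0.0307,"dz":0.006,"twist":0}
    - {"jaw":1,"dx":0.0205,"dy":0.0307,"dz":0.006,"twist":0}
    - {"jaw":1,"dx":0.0205,"dy":0.0307,"dz":0.006,"twist":0}
    - {"jaw":1,"dx":0.0205,"dy":0.0307,"dz":0.006,"twist":0}
    - {"jaw":1,"dx":0.0205,"dy":0.0307,"dz":0.006,"twist":0}

```text
t: 3.15
eef_pos: [0.426, 0.2809, 0.2203]
ee_rot: [-3.141, -0.001, 0.001]
force: [1.1, 0.0, 0.2]
width: 0.0875
gripper_force: 0.0
```

Request:
move_arm:
  increments:
    - {"jaw":1,"dx":0.0205,"dy":0.0307,"dz":0.006,"twist":0}
    - {"jaw":1,"dx":0.0205,"dy":0.0307,"dz":0.006,"twist":0}
    - {"jaw":1,"dx":0.0205,"dy":0.0307,"dz":0.006,"twist":0}
    - {"jaw":1,"dx":0.0205,"dy":0.0307,"dz":0.006,"twist":0}
    - {"jaw":1,"dx":0.0205,"dy":0.0307,"dz":0.006,"twist":0}
    - {"jaw":1,"dx":0.0205,"dy":0.0307,"dz":0.006,"twist":0}
    - {"jaw":1,"dx":0.0205,"dy":0.0307,"dz":0.006,"twist":0}
    - {"jaw":1,"dx":0.0205,"dy":0.0307,"dz":0.006,"twist":0}
    - {"jaw":1,"dx":0.0205,"dy":0.0307,"dz":0.006,"twist":0}
    - {"jaw":1,"dx":0.0205,"dy":0.0307,"dz":0.006,"twist":0}
    - {"jaw":1,"dx":0.0205,"dy":0.0307,"dz":0.006,"twist":0}
    - {"jaw":1,"dx":0,"dy":0,"dz":0,"twist":0}

```text
t: 4.15
eef_pos: [0.653, -0.0602, 0.1523]
ee_rot: [3.14, 0.001, -0.004]
force: [0.9, 0.7, 0.3]
width: 0.0874
gripper_force: 0.0
```

Request:
move_arm:
  increments:
    - {"jaw":1,"dx":0.0096,"dy":0.015,"dz":0.02,"twist":0}
    - {"jaw":1,"dx":0.0096,"dy":0.015,"dz":0.02,"twist":0}
    - {"jaw":1,"dx":0,"dy":0,"dz":0,"twist":0}
    - {"jaw":1,"dx":0,"dy":0,"dz":0,"twist":0}
    - {"jaw":1,"dx":0,"dy":0,"dz":0,"twist":0}

```text
t: 4.57
eef_pos: [0.6702, -0.0852, 0.1144]
ee_rot: [3.141, 0.0, 0.0]
force: [-0.0, 0.2, 0.7]
width: 0.0876
gripper_force: 0.0
```

Run:
```python
from h import *
print(np.round(arm.get_state()["eef_pos"],4))
a=arm.grab_frame("side");cv2.imwrite("pics/s1.png",cv2.resize(a[140:300,200:420],None,fx=3,fy=3))
print(fit("side","spacer",(.67,-.085)), np.round(arm.get_state()["eef_pos"],4))
```

```text
[ 0.6702 -0.0852  0.1144]
[(0.75, [0.6682, -0.0862], 256)] [ 0.6705 -0.0846  0.1153]
```

View pics/s1.png

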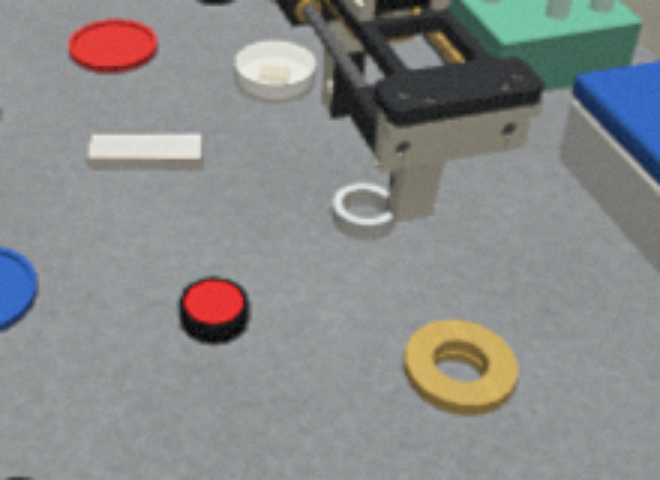

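The crop shows the open near finger (410,190) beside the ring (362,210), on the same line. That is consistent, so I descend and grip.

Request:
move_arm:
  increments:
    - {"jaw":1,"dx":0,"dy":0,"dz":0.021,"twist":0}
    - {"jaw":1,"dx":0,"dy":0,"dz":0.021,"twist":0}
    - {"jaw":1,"dx":0,"dy":0,"dz":0,"twist":0}
    - {"jaw":-1,"dx":0,"dy":0,"dz":0,"twist":0}
    - {"jaw":-1,"dx":0,"dy":0,"dz":0,"twist":0}
    - {"jaw":-1,"dx":0,"dy":0,"dz":0,"twist":0}
    - {"jaw":-1,"dx":0,"dy":0,"dz":0,"twist":0}
    - {"jaw":-1,"dx":0,"dy":0,"dz":0,"twist":0}
    - {"jaw":-1,"dx":0,"dy":0,"dz":0,"twist":0}
    - {"jaw":-1,"dx":0,"dy":0,"dz":0,"twist":0}
  force: 20

```text
t: 5.5
eef_pos: [0.6702, -0.0853, 0.0726]
ee_rot: [-3.142, -0.001, 0.0]
force: [-0.7, -0.1, 0.1]
width: 0.0464
gripper_force: 0.0
```

Request:
move_arm:
  increments:
    - {"jaw":-1,"dx":0,"dy":0,"dz":0,"twist":0}
    - {"jaw":-1,"dx":0,"dy":0,"dz":0,"twist":0}
    - {"jaw":-1,"dx":0,"dy":0,"dz":0,"twist":0}
    - {"jaw":-1,"dx":0,"dy":0,"dz":0,"twist":0}
    - {"jaw":-1,"dx":0,"dy":0,"dz":-0.02,"twist":0}
    - {"jaw":-1,"dx":0,"dy":0,"dz":-0.03,"twist":0}
    - {"jaw":-1,"dx":0,"dy":0,"dz":-0.03,"twist":0}
    - {"jaw":-1,"dx":0,"dy":0,"dz":0,"twist":0}

```text
t: 6.17
eef_pos: [0.6732, -0.0853, 0.1586]
ee_rot: [3.141, -0.009, 0.001]
force: [1.5, -0.3, 0.3]
width: 0.0388
gripper_force: 20.0
```

Request:
move_arm:
  increments:
    - {"jaw":-1,"dx":-0.006,"dy":-0.02,"dz":0,"twist":0}
    - {"jaw":-1,"dx":-0.01,"dy":-0.035,"dz":0,"twist":0}
    - {"jaw":-1,"dx":-0.01,"dy":-0.035,"dz":0,"twist":0}
    - {"jaw":-1,"dx":-0.01,"dy":-0.035,"dz":0,"twist":0}
    - {"jaw":-1,"dx":-0.01,"dy":-0.035,"dz":0,"twist":0}
    - {"jaw":-1,"dx":-0.01,"dy":-0.035,"dz":0,"twist":0}
    - {"jaw":-1,"dx":-0.01,"dy":-0.035,"dz":0,"twist":0}
    - {"jaw":-1,"dx":-0.01,"dy":-0.035,"dz":0,"twist":0}
    - {"jaw":-1,"dx":-0.01,"dy":-0.035,"dz":0,"twist":0}
    - {"jaw":-1,"dx":-0.01,"dy":-0.035,"dz":0,"twist":0}
    - {"jaw":-1,"dx":-0.01,"dy":-0.03,"dz":0,"twist":0}
    - {"jaw":-1,"dx":0,"dy":0,"dz":0,"twist":0}

```text
t: 7.17
eef_pos: [0.5629, 0.2847, 0.1521]
ee_rot: [-3.14, -0.001, 0.004]
force: [-0.2, -1.0, 0.0]
width: 0.0394
gripper_force: 20.0
```

Request:
move_arm:
  increments:
    - {"jaw":-1,"dx":-0.0025,"dy":-0.014,"dz":0,"twist":0}
    - {"jaw":-1,"dx":0,"dy":0,"dz":0,"twist":0}
    - {"jaw":-1,"dx":0,"dy":0,"dz":0,"twist":0}
    - {"jaw":-1,"dx":0,"dy":0,"dz":0,"twist":0}

```text
t: 7.5
eef_pos: [0.5616, 0.2932, 0.152]
ee_rot: [3.141, 0.0, -0.0]
force: [-0.7, 0.4, -0.9]
width: 0.0386
gripper_force: 20.0
```

Run:
```python
from h import *
s=arm.get_state();e=np.array(s["eef_pos"])
a=arm.grab_frame("side");cv2.imwrite("pics/s2.png",cv2.resize(a[60:180,160:340],None,fx=4,fy=4))
print(e.round(4),fit("side","spacer",(.56,.29),e[2]-.072), fit("side","holder",(.56,.29)))
```

```text
[0.5616 0.2932 0.152 ] [] [(0.6, [0.5615, 0.2923], 567)]
```

View pics/s2.png

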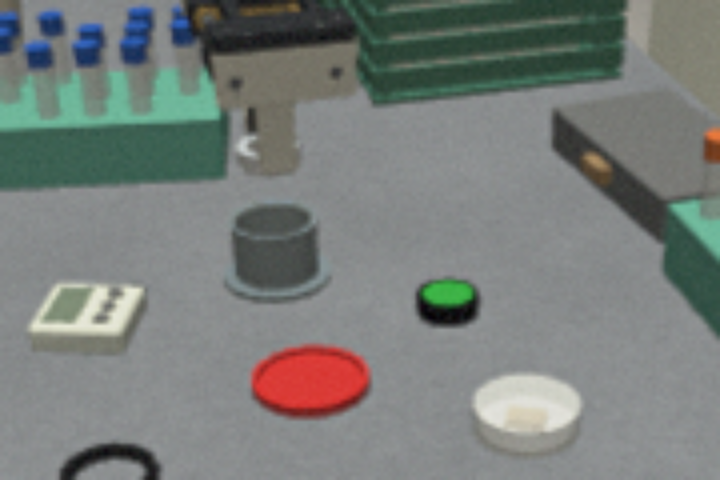

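Run:
```python
from h import *
for P in ([.5615,.2932,.087],[.5515,.2932,.087],[.5815,.2932,.087],[.5415,.2932,.087],[.5615,.273,.087],[.5613,.2937,.043]): print(P,((proj("side",np.array([P]))-[160,60])*4).round(1))
```

```text
[0.5615, 0.2932, 0.087] [[266.7 150.2]]
[0.5515, 0.2932, 0.087] [[251.  152.1]]
[0.5815, 0.2932, 0.087] [[298.  146.6]]
[0.5415, 0.2932, 0.087] [[235.2 154. ]]
[0.5615, 0.273, 0.087] [[272.1 162.8]]
[0.5613, 0.2937, 0.043] [[271.6 214.5]]
```

The ring is gripped (238–300, 148) and sits centred over the tube mouth (232–320, 220). I lower it and release.

Request:
move_arm:
  increments:
    - {"jaw":-1,"dx":0,"dy":0,"dz":0.02,"twist":0}
    - {"jaw":-1,"dx":0,"dy":0,"dz":0.014,"twist":0}
    - {"jaw":-1,"dx":0,"dy":0,"dz":0.0075,"twist":0}
    - {"jaw":-1,"dx":0,"dy":0,"dz":0,"twist":0}
    - {"jaw":-1,"dx":0,"dy":0,"dz":0,"twist":0}

```text
t: 8.07
eef_pos: [0.5618, 0.2934, 0.1107]
ee_rot: [3.141, 0.0, -0.0]
force: [0.1, -0.2, 0.6]
width: 0.0394
gripper_force: 20.0
```

Request:
move_arm:
  increments:
    - {"jaw":1,"dx":0,"dy":0,"dz":0,"twist":0}
    - {"jaw":1,"dx":0,"dy":0,"dz":0,"twist":0}
    - {"jaw":1,"dx":0,"dy":0,"dz":0,"twist":0}
    - {"jaw":1,"dx":0,"dy":0,"dz":0,"twist":0}
    - {"jaw":1,"dx":0,"dy":0,"dz":-0.02,"twist":0}
    - {"jaw":1,"dx":0,"dy":0,"dz":-0.02,"twist":0}

```text
t: 8.57
eef_pos: [0.5609, 0.2932, 0.1501]
ee_rot: [3.14, 0.002, 0.0]
force: [0.7, 0.2, 0.4]
width: 0.0737
gripper_force: 0.0
```

Request:
move_arm:
  increments:
    - {"jaw":1,"dx":0.0238,"dy":0.0195,"dz":0,"twist":0}
    - {"jaw":1,"dx":0.0238,"dy":0.0195,"dz":0,"twist":0}
    - {"jaw":1,"dx":0.0238,"dy":0.0195,"dz":0,"twist":0}
    - {"jaw":1,"dx":0.0238,"dy":0.0195,"dz":0,"twist":0}
    - {"jaw":1,"dx":0,"dy":0,"dz":0,"twist":0}
    - {"jaw":1,"dx":0,"dy":0,"dz":0,"twist":0}
    - {"jaw":1,"dx":0,"dy":0,"dz":0,"twist":0}

```text
t: 9.15
eef_pos: [0.6566, 0.2155, 0.1505]
ee_rot: [3.142, 0.0, -0.001]
force: [0.2, 1.5, 0.7]
width: 0.0873
gripper_force: 0.0
```

Run:
```python
from h import *
s=arm.get_state();print(np.round(s["eef_pos"],4))
a=arm.grab_frame("side");b=arm.grab_frame("top")
cv2.imwrite("pics/s3.png",np.vstack([cv2.resize(a[85:160,195:295],None,fx=4,fy=4),cv2.resize(b[135:210,95:195],None,fx=4,fy=4)]))
```

```text
[0.6566 0.2155 0.1505]
```

View pics/s3.png

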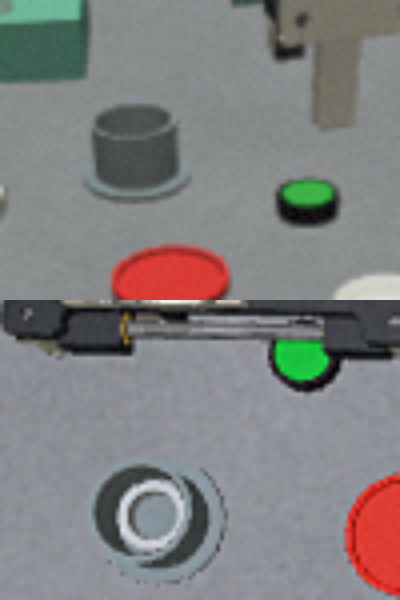

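The lower half shows the spacer lying flat at the bottom of the tube (150,515). Next, the green filter.

Request:
move_arm:
  increments:
    - {"jaw":1,"dx":0,"dy":0,"dz":0.035,"twist":0}
    - {"jaw":1,"dx":0,"dy":0,"dz":0.03,"twist":0}
    - {"jaw":1,"dx":0,"dy":0,"dz":0.0135,"twist":0}
    - {"jaw":1,"dx":0,"dy":0,"dz":0,"twist":0}
    - {"jaw":-1,"dx":0,"dy":0,"dz":0,"twist":0}
    - {"jaw":-1,"dx":0,"dy":0,"dz":0,"twist":0}
    - {"jaw":-1,"dx":0,"dy":0,"dz":0,"twist":0}
    - {"jaw":-1,"dx":0,"dy":0,"dz":0,"twist":0}
    - {"jaw":-1,"dx":0,"dy":0,"dz":0,"twist":0}
    - {"jaw":-1,"dx":0,"dy":0,"dz":0,"twist":0}
    - {"jaw":-1,"dx":0,"dy":0,"dz":0,"twist":0}
    - {"jaw":-1,"dx":0,"dy":0,"dz":0,"twist":0}

```text
t: 10.25
eef_pos: [0.6568, 0.2157, 0.0724]
ee_rot: [-3.141, -0.0, 0.0]
force: [0.2, 0.4, -0.4]
width: 0.0398
gripper_force: 0.6
```

Request:
move_arm:
  increments:
    - {"jaw":-1,"dx":0,"dy":0,"dz":0,"twist":0}
    - {"jaw":-1,"dx":0,"dy":0,"dz":0,"twist":0}
    - {"jaw":-1,"dx":0,"dy":0,"dz":0,"twist":0}
    - {"jaw":-1,"dx":0,"dy":0,"dz":-0.02,"twist":0}
    - {"jaw":-1,"dx":0,"dy":0,"dz":-0.03,"twist":0}
    - {"jaw":-1,"dx":0,"dy":0,"dz":-0.03,"twist":0}
    - {"jaw":-1,"dx":0,"dy":0,"dz":0,"twist":0}

```text
t: 10.83
eef_pos: [0.6596, 0.217, 0.1587]
ee_rot: [-3.138, -0.008, 0.001]
force: [1.5, 0.3, 1.4]
width: 0.0386
gripper_force: 20.0
```

Request:
move_arm:
  increments:
    - {"jaw":-1,"dx":-0.019,"dy":-0.0156,"dz":0,"twist":0}
    - {"jaw":-1,"dx":-0.019,"dy":-0.0156,"dz":0,"twist":0}
    - {"jaw":-1,"dx":-0.019,"dy":-0.0156,"dz":0,"twist":0}
    - {"jaw":-1,"dx":-0.019,"dy":-0.0156,"dz":0,"twist":0}
    - {"jaw":-1,"dx":-0.019,"dy":-0.0156,"dz":0,"twist":0}
    - {"jaw":-1,"dx":0,"dy":0,"dz":0,"twist":0}
    - {"jaw":-1,"dx":0,"dy":0,"dz":0,"twist":0}
    - {"jaw":-1,"dx":0,"dy":0,"dz":0,"twist":0}

```text
t: 11.5
eef_pos: [0.5618, 0.2938, 0.1521]
ee_rot: [-3.142, -0.0, 0.001]
force: [0.5, -0.3, -0.5]
width: 0.0391
gripper_force: 20.0
```

Run:
```python
from h import *
s=arm.get_state();print(np.round(s["eef_pos"],4))
a=arm.grab_frame("side")
cv2.imwrite("pics/s4.png",cv2.resize(a[75:150,180:280],None,fx=5,fy=5))
```

```text
[0.5618 0.2938 0.1521]
```

View pics/s4.png

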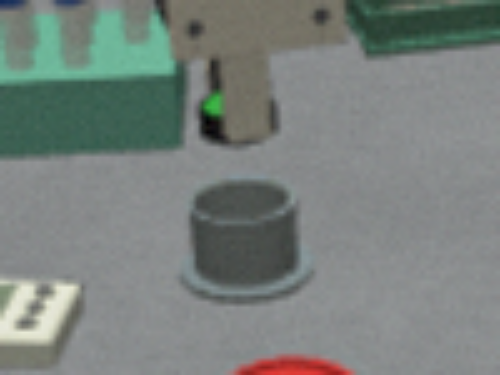

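The green filter is held level (200–278, 120) above the mouth (188–300, 200). I lower it and release.

Request:
move_arm:
  increments:
    - {"jaw":-1,"dx":0,"dy":0,"dz":0.02,"twist":0}
    - {"jaw":-1,"dx":0,"dy":0,"dz":0.014,"twist":0}
    - {"jaw":-1,"dx":0,"dy":0,"dz":0.0075,"twist":0}
    - {"jaw":-1,"dx":0,"dy":0,"dz":0,"twist":0}
    - {"jaw":-1,"dx":0,"dy":0,"dz":0,"twist":0}

```text
t: 11.97
eef_pos: [0.5623, 0.2931, 0.1103]
ee_rot: [3.141, 0.0, -0.001]
force: [-0.1, -0.5, -0.6]
width: 0.0391
gripper_force: 20.0
```

Request:
move_arm:
  increments:
    - {"jaw":1,"dx":0,"dy":0,"dz":0,"twist":0}
    - {"jaw":1,"dx":0,"dy":0,"dz":0,"twist":0}
    - {"jaw":1,"dx":0,"dy":0,"dz":0,"twist":0}
    - {"jaw":1,"dx":0,"dy":0,"dz":0,"twist":0}
    - {"jaw":1,"dx":0,"dy":0,"dz":-0.03,"twist":0}
    - {"jaw":1,"dx":0,"dy":0,"dz":-0.03,"twist":0}
    - {"jaw":1,"dx":0,"dy":0.02,"dz":0,"twist":0}
    - {"jaw":1,"dx":0,"dy":0.035,"dz":0,"twist":0}
    - {"jaw":1,"dx":0,"dy":0.035,"dz":0,"twist":0}
    - {"jaw":1,"dx":0,"dy":0.035,"dz":0,"twist":0}
    - {"jaw":1,"dx":0,"dy":0.035,"dz":0,"twist":0}
    - {"jaw":1,"dx":0,"dy":0.035,"dz":0,"twist":0}

```text
t: 12.97
eef_pos: [0.5615, 0.0972, 0.171]
ee_rot: [-3.141, -0.001, 0.001]
force: [-0.5, 0.6, 0.0]
width: 0.0879
gripper_force: 0.0
```

Request:
move_arm:
  increments:
    - {"jaw":1,"dx":0,"dy":0.035,"dz":0,"twist":0}
    - {"jaw":1,"dx":0,"dy":0.035,"dz":0,"twist":0}
    - {"jaw":1,"dx":0,"dy":0.035,"dz":0,"twist":0}
    - {"jaw":1,"dx":0,"dy":0.035,"dz":0,"twist":0}
    - {"jaw":1,"dx":0,"dy":0.035,"dz":0,"twist":0}
    - {"jaw":1,"dx":0,"dy":0.035,"dz":0,"twist":0}
    - {"jaw":1,"dx":-0.0048,"dy":0.0315,"dz":0.02,"twist":0}
    - {"jaw":1,"dx":0,"dy":0,"dz":0.03,"twist":0}
    - {"jaw":1,"dx":0,"dy":0,"dz":0,"twist":0}
    - {"jaw":1,"dx":0,"dy":0,"dz":0,"twist":0}
    - {"jaw":1,"dx":0,"dy":0,"dz":0,"twist":0}

```text
t: 13.88
eef_pos: [0.5578, -0.1424, 0.1218]
ee_rot: [3.141, -0.001, 0.001]
force: [0.2, -0.1, 1.2]
width: 0.0878
gripper_force: 0.0
```

Run:
```python
from h import *
s=arm.get_state();print(np.round(s["eef_pos"],4))
a=arm.grab_frame("side");b=arm.grab_frame("top")
print(fit("side","red_filter",(.557,-.143)))
cv2.imwrite("pics/s5.png",np.vstack([cv2.resize(a[170:270,200:300],None,fx=3,fy=3),cv2.resize(b[150:225,95:195],(300,225))]))
```

```text
[ 0.5578 -0.1424  0.1218]
[(0.51, [0.555, -0.1447], 328)]
```

View pics/s5.png

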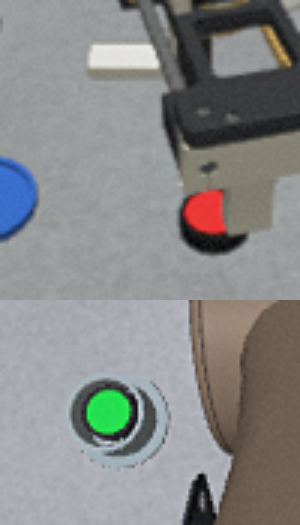

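The green filter sits in the tube (108,412). The gripper is over the red filter (212,215), so I pick it up.

Request:
move_arm:
  increments:
    - {"jaw":1,"dx":0,"dy":0,"dz":0.03,"twist":0}
    - {"jaw":1,"dx":0,"dy":0,"dz":0.0185,"twist":0}
    - {"jaw":1,"dx":0,"dy":0,"dz":0,"twist":0}
    - {"jaw":-1,"dx":0,"dy":0,"dz":0,"twist":0}
    - {"jaw":-1,"dx":0,"dy":0,"dz":0,"twist":0}
    - {"jaw":-1,"dx":0,"dy":0,"dz":0,"twist":0}
    - {"jaw":-1,"dx":0,"dy":0,"dz":0,"twist":0}
    - {"jaw":-1,"dx":0,"dy":0,"dz":0,"twist":0}
    - {"jaw":-1,"dx":0,"dy":0,"dz":0,"twist":0}
    - {"jaw":-1,"dx":0,"dy":0,"dz":0,"twist":0}
    - {"jaw":-1,"dx":0,"dy":0,"dz":0,"twist":0}
    - {"jaw":-1,"dx":0,"dy":0,"dz":0,"twist":0}

```text
t: 15.03
eef_pos: [0.5571, -0.1428, 0.0723]
ee_rot: [3.142, -0.0, 0.0]
force: [-0.6, -0.2, 2.6]
width: 0.0392
gripper_force: 20.0
```

Request:
move_arm:
  increments:
    - {"jaw":-1,"dx":0,"dy":0,"dz":0,"twist":0}
    - {"jaw":-1,"dx":0,"dy":0,"dz":0,"twist":0}
    - {"jaw":-1,"dx":0,"dy":0,"dz":-0.02,"twist":0}
    - {"jaw":-1,"dx":0,"dy":0,"dz":-0.03,"twist":0}
    - {"jaw":-1,"dx":0,"dy":0,"dz":-0.02,"twist":0}
    - {"jaw":-1,"dx":0,"dy":-0.025,"dz":0,"twist":0}
    - {"jaw":-1,"dx":0,"dy":-0.035,"dz":0,"twist":0}
    - {"jaw":-1,"dx":0,"dy":-0.035,"dz":0,"twist":0}
    - {"jaw":-1,"dx":0,"dy":-0.035,"dz":0,"twist":0}
    - {"jaw":-1,"dx":0,"dy":-0.035,"dz":0,"twist":0}
    - {"jaw":-1,"dx":0,"dy":-0.035,"dz":0,"twist":0}
    - {"jaw":-1,"dx":0,"dy":-0.035,"dz":0,"twist":0}

```text
t: 16.03
eef_pos: [0.5566, 0.0939, 0.1421]
ee_rot: [3.142, 0.0, 0.0]
force: [1.0, -0.4, -0.8]
width: 0.0395
gripper_force: 20.0
```

Request:
move_arm:
  increments:
    - {"jaw":-1,"dx":-0.0005,"dy":-0.035,"dz":0,"twist":0}
    - {"jaw":-1,"dx":0,"dy":-0.0265,"dz":0,"twist":0}
    - {"jaw":-1,"dx":0,"dy":0,"dz":0,"twist":0}
    - {"jaw":-1,"dx":0,"dy":0,"dz":0,"twist":0}
    - {"jaw":-1,"dx":0,"dy":0,"dz":0.03,"twist":0}
    - {"jaw":-1,"dx":0,"dy":0,"dz":0.022,"twist":0}
    - {"jaw":-1,"dx":0,"dy":0,"dz":0.01,"twist":0}
    - {"jaw":-1,"dx":0,"dy":0,"dz":0,"twist":0}
    - {"jaw":-1,"dx":0,"dy":0,"dz":0,"twist":0}

```text
t: 16.78
eef_pos: [0.5566, 0.153, 0.0801]
ee_rot: [3.141, 0.001, -0.0]
force: [1.1, 0.4, -0.3]
width: 0.0392
gripper_force: 20.0
```

Request:
move_arm:
  increments:
    - {"jaw":-1,"dx":0,"dy":0,"dz":0.0033,"twist":0}
    - {"jaw":-1,"dx":0,"dy":0,"dz":0,"twist":0}
    - {"jaw":1,"dx":0,"dy":0,"dz":0,"twist":0}
    - {"jaw":1,"dx":0,"dy":0,"dz":0,"twist":0}
    - {"jaw":1,"dx":0,"dy":0,"dz":0,"twist":0}
    - {"jaw":1,"dx":0,"dy":0,"dz":0,"twist":0}
    - {"jaw":1,"dx":0,"dy":0,"dz":-0.025,"twist":0}
    - {"jaw":1,"dx":0,"dy":0,"dz":-0.035,"twist":0}
    - {"jaw":1,"dx":0,"dy":0,"dz":-0.01,"twist":0}
    - {"jaw":1,"dx":-0.01,"dy":0.03,"dz":0,"twist":0}
    - {"jaw":1,"dx":-0.011,"dy":0.036,"dz":0,"twist":0}
    - {"jaw":1,"dx":-0.011,"dy":0.036,"dz":0,"twist":0}

```text
t: 17.78
eef_pos: [0.5242, 0.0513, 0.1474]
ee_rot: [-3.141, -0.001, 0.002]
force: [0.1, -0.6, 0.7]
width: 0.0875
gripper_force: 0.0
```

Request:
move_arm:
  increments:
    - {"jaw":1,"dx":-0.011,"dy":0.036,"dz":0,"twist":0}
    - {"jaw":1,"dx":-0.011,"dy":0.036,"dz":0,"twist":0}
    - {"jaw":1,"dx":-0.011,"dy":0.036,"dz":0,"twist":0}
    - {"jaw":1,"dx":-0.011,"dy":0.036,"dz":0,"twist":0}
    - {"jaw":1,"dx":-0.011,"dy":0.036,"dz":0,"twist":0}
    - {"jaw":1,"dx":-0.011,"dy":0.036,"dz":0,"twist":0}
    - {"jaw":1,"dx":-0.011,"dy":0.036,"dz":0,"twist":0}
    - {"jaw":1,"dx":-0.011,"dy":0.036,"dz":0,"twist":0}
    - {"jaw":1,"dx":-0.004,"dy":0.011,"dz":0.01,"twist":0}
    - {"jaw":1,"dx":0,"dy":0,"dz":0.02,"twist":0}
    - {"jaw":1,"dx":0,"dy":0,"dz":0,"twist":0}
    - {"jaw":1,"dx":0,"dy":0,"dz":0,"twist":0}

```text
t: 18.78
eef_pos: [0.4319, -0.2473, 0.1164]
ee_rot: [-3.141, 0.002, -0.0]
force: [0.9, -0.2, -0.3]
width: 0.0876
gripper_force: 0.0
```

Run:
```python
from h import *
s=arm.get_state();print(np.round(s["eef_pos"],4))
a=arm.grab_frame("side");b=arm.grab_frame("top")
print(fit("side","blue_filter",(.432,-.2475)),fit("side","red_filter",(.557,.153),.004))
cv2.imwrite("pics/s6.png",np.hstack([cv2.resize(a[230:350,150:270],None,fx=3,fy=3),cv2.resize(b[150:225,110:220],None,fx=4,fy=4)[:300].copy() if 0 else cv2.resize(b[150:225,110:220],(440,360))]))
```

```text
[ 0.4319 -0.2473  0.1164]
[] [(0.54, [0.5574, 0.1511], 161)]
```

View pics/s6.png

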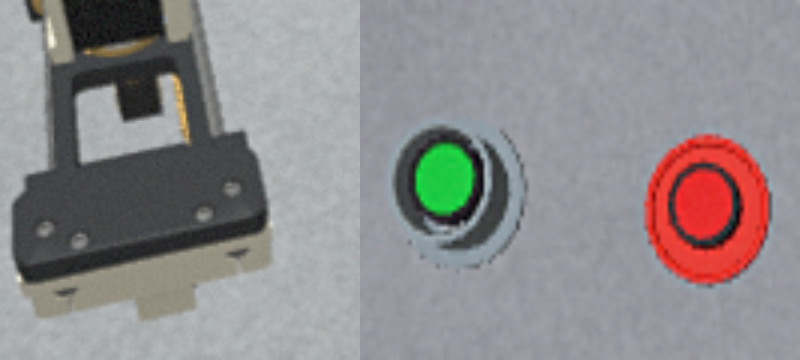

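Red lies flat in the red dish (705,207) and green is flat in the tube (443,180). Next, the blue filter.

Request:
move_arm:
  increments:
    - {"jaw":1,"dx":0,"dy":0,"dz":0.028,"twist":0}
    - {"jaw":1,"dx":0,"dy":0,"dz":0.0165,"twist":0}
    - {"jaw":1,"dx":0,"dy":0,"dz":0,"twist":0}
    - {"jaw":-1,"dx":0,"dy":0,"dz":0,"twist":0}
    - {"jaw":-1,"dx":0,"dy":0,"dz":0,"twist":0}
    - {"jaw":-1,"dx":0,"dy":0,"dz":0,"twist":0}
    - {"jaw":-1,"dx":0,"dy":0,"dz":0,"twist":0}
    - {"jaw":-1,"dx":0,"dy":0,"dz":0,"twist":0}
    - {"jaw":-1,"dx":0,"dy":0,"dz":0,"twist":0}
    - {"jaw":-1,"dx":0,"dy":0,"dz":0,"twist":0}
    - {"jaw":-1,"dx":0,"dy":0,"dz":0,"twist":0}
    - {"jaw":-1,"dx":0,"dy":0,"dz":0,"twist":0}

```text
t: 19.98
eef_pos: [0.4326, -0.2474, 0.0725]
ee_rot: [3.142, -0.0, 0.0]
force: [-0.6, 0.6, 1.9]
width: 0.0391
gripper_force: 20.0
```

Request:
move_arm:
  increments:
    - {"jaw":-1,"dx":0,"dy":0,"dz":0,"twist":0}
    - {"jaw":-1,"dx":0,"dy":0,"dz":0,"twist":0}
    - {"jaw":-1,"dx":0,"dy":0,"dz":-0.02,"twist":0}
    - {"jaw":-1,"dx":0,"dy":0,"dz":-0.03,"twist":0}
    - {"jaw":-1,"dx":0,"dy":0,"dz":-0.01,"twist":0}
    - {"jaw":-1,"dx":0,"dy":-0.025,"dz":0,"twist":0}
    - {"jaw":-1,"dx":0,"dy":-0.035,"dz":0,"twist":0}
    - {"jaw":-1,"dx":0,"dy":-0.035,"dz":0,"twist":0}
    - {"jaw":-1,"dx":-0.0022,"dy":-0.035,"dz":0,"twist":0}
    - {"jaw":-1,"dx":0,"dy":-0.0275,"dz":0,"twist":0}
    - {"jaw":-1,"dx":0,"dy":0,"dz":0,"twist":0}
    - {"jaw":-1,"dx":0,"dy":0,"dz":0,"twist":0}

```text
t: 20.98
eef_pos: [0.4304, -0.0886, 0.1325]
ee_rot: [-3.141, -0.0, 0.003]
force: [-0.1, -0.4, -0.6]
width: 0.039
gripper_force: 20.0
```

Request:
move_arm:
  increments:
    - {"jaw":-1,"dx":0,"dy":0,"dz":0.03,"twist":0}
    - {"jaw":-1,"dx":0,"dy":0,"dz":0.015,"twist":0}
    - {"jaw":-1,"dx":0,"dy":0,"dz":0.007,"twist":0}
    - {"jaw":-1,"dx":0,"dy":0,"dz":0,"twist":0}
    - {"jaw":-1,"dx":0,"dy":0,"dz":0,"twist":0}

```text
t: 21.4
eef_pos: [0.4303, -0.0905, 0.0803]
ee_rot: [3.141, 0.001, -0.001]
force: [1.0, -0.9, 0.4]
width: 0.0394
gripper_force: 20.0
```

Request:
move_arm:
  increments:
    - {"jaw":-1,"dx":0,"dy":0,"dz":0.0034,"twist":0}
    - {"jaw":-1,"dx":0,"dy":0,"dz":0,"twist":0}
    - {"jaw":1,"dx":0,"dy":0,"dz":0,"twist":0}
    - {"jaw":1,"dx":0,"dy":0,"dz":0,"twist":0}
    - {"jaw":1,"dx":0,"dy":0,"dz":0,"twist":0}
    - {"jaw":1,"dx":0,"dy":0,"dz":0,"twist":0}
    - {"jaw":1,"dx":0,"dy":0,"dz":-0.025,"twist":0}
    - {"jaw":1,"dx":0,"dy":0,"dz":-0.035,"twist":0}
    - {"jaw":1,"dx":0,"dy":0,"dz":-0.01,"twist":0}
    - {"jaw":1,"dx":0.03,"dy":0.0163,"dz":0,"twist":0}
    - {"jaw":1,"dx":0.034,"dy":0.0185,"dz":0,"twist":0}
    - {"jaw":1,"dx":0.034,"dy":0.0185,"dz":0,"twist":0}

```text
t: 22.4
eef_pos: [0.5298, -0.1435, 0.1482]
ee_rot: [-3.141, -0.002, 0.002]
force: [0.1, 2.0, 1.0]
width: 0.087
gripper_force: 0.0
```

Request:
move_arm:
  increments:
    - {"jaw":1,"dx":0.034,"dy":0.0185,"dz":0,"twist":0}
    - {"jaw":1,"dx":0.034,"dy":0.0185,"dz":0,"twist":0}
    - {"jaw":1,"dx":0.034,"dy":0.0185,"dz":0,"twist":0}
    - {"jaw":1,"dx":0.034,"dy":0.0185,"dz":0,"twist":0}
    - {"jaw":1,"dx":0.004,"dy":0.002,"dz":0.025,"twist":0}
    - {"jaw":1,"dx":0,"dy":0,"dz":0,"twist":0}
    - {"jaw":1,"dx":0,"dy":0,"dz":0,"twist":0}
    - {"jaw":1,"dx":0,"dy":0,"dz":0,"twist":0}

```text
t: 23.07
eef_pos: [0.6679, -0.2189, 0.1222]
ee_rot: [3.141, 0.001, 0.001]
force: [-0.6, 0.4, 0.4]
width: 0.0876
gripper_force: 0.0
```

Run:
```python
from h import *
s=arm.get_state();print(np.round(s["eef_pos"],4))
a=arm.grab_frame("side");b=arm.grab_frame("top")
print(fit("side","retainer",(.668,-.219)),fit("side","blue_filter",(.43,-.09),.004))
cv2.imwrite("pics/s7.png",np.hstack([cv2.resize(a[180:300,290:410],None,fx=3,fy=3),cv2.resize(a[190:290,140:240],(360,360))]))
```

```text
[ 0.6679 -0.2189  0.1222]
[(0.84, [0.6669, -0.2189], 829), (0.39, [0.563, 0.302], 518)] [(0.68, [0.4319, -0.0918], 433)]
```

View pics/s7.png

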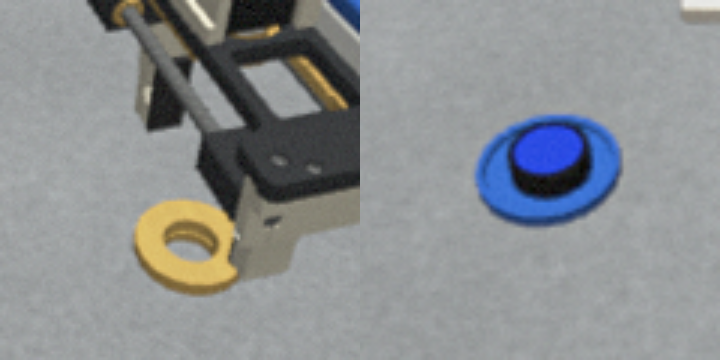

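Blue lies flat in the blue dish (548,165), and the brass ring (187,247) is under the gripper. I grip it by the flange.

Request:
move_arm:
  increments:
    - {"jaw":1,"dx":0,"dy":0,"dz":0.028,"twist":0}
    - {"jaw":1,"dx":0,"dy":0,"dz":0.017,"twist":0}
    - {"jaw":1,"dx":0,"dy":0,"dz":0,"twist":0}
    - {"jaw":-1,"dx":0,"dy":0,"dz":0,"twist":0}
    - {"jaw":-1,"dx":0,"dy":0,"dz":0,"twist":0}
    - {"jaw":-1,"dx":0,"dy":0,"dz":0,"twist":0}
    - {"jaw":-1,"dx":0,"dy":0,"dz":0,"twist":0}
    - {"jaw":-1,"dx":0,"dy":0,"dz":0,"twist":0}
    - {"jaw":-1,"dx":0,"dy":0,"dz":0,"twist":0}
    - {"jaw":-1,"dx":0,"dy":0,"dz":0,"twist":0}
    - {"jaw":-1,"dx":0,"dy":0,"dz":0,"twist":0}
  force: 30

```text
t: 24.18
eef_pos: [0.6689, -0.2191, 0.0781]
ee_rot: [3.141, -0.001, 0.001]
force: [-1.3, 2.4, 6.0]
width: 0.057
gripper_force: 30.0
```

Request:
move_arm:
  increments:
    - {"jaw":-1,"dx":0,"dy":0,"dz":-0.02,"twist":0}
    - {"jaw":-1,"dx":0,"dy":0,"dz":-0.03,"twist":0}
    - {"jaw":-1,"dx":0,"dy":0,"dz":-0.03,"twist":0}
    - {"jaw":-1,"dx":0,"dy":0,"dz":-0.01,"twist":0}
    - {"jaw":-1,"dx":0,"dy":0,"dz":0,"twist":0}

```text
t: 24.6
eef_pos: [0.67, -0.2194, 0.1709]
ee_rot: [3.141, -0.006, 0.001]
force: [0.5, -0.0, 0.2]
width: 0.0565
gripper_force: 30.0
```

Request:
move_arm:
  increments:
    - {"jaw":-1,"dx":-0.005,"dy":-0.025,"dz":0,"twist":0}
    - {"jaw":-1,"dx":-0.007,"dy":-0.034,"dz":0,"twist":0}
    - {"jaw":-1,"dx":-0.007,"dy":-0.034,"dz":0,"twist":0}
    - {"jaw":-1,"dx":-0.007,"dy":-0.034,"dz":0,"twist":0}
    - {"jaw":-1,"dx":-0.007,"dy":-0.034,"dz":0,"twist":0}
    - {"jaw":-1,"dx":-0.007,"dy":-0.034,"dz":0,"twist":0}
    - {"jaw":-1,"dx":-0.007,"dy":-0.034,"dz":0,"twist":0}
    - {"jaw":-1,"dx":-0.007,"dy":-0.034,"dz":0,"twist":0}
    - {"jaw":-1,"dx":-0.007,"dy":-0.034,"dz":0,"twist":0}
    - {"jaw":-1,"dx":-0.007,"dy":-0.034,"dz":0,"twist":0}
    - {"jaw":-1,"dx":-0.007,"dy":-0.034,"dz":0,"twist":0}
    - {"jaw":-1,"dx":-0.007,"dy":-0.034,"dz":0,"twist":0}

```text
t: 25.6
eef_pos: [0.5851, 0.1812, 0.1658]
ee_rot: [3.141, 0.002, -0.0]
force: [1.5, -0.2, -1.1]
width: 0.0569
gripper_force: 30.0
```

Request:
move_arm:
  increments:
    - {"jaw":-1,"dx":-0.007,"dy":-0.034,"dz":0,"twist":0}
    - {"jaw":-1,"dx":-0.007,"dy":-0.034,"dz":0,"twist":0}
    - {"jaw":-1,"dx":-0.007,"dy":-0.03,"dz":0,"twist":0}
    - {"jaw":-1,"dx":-0.0035,"dy":-0.016,"dz":0,"twist":0}
    - {"jaw":-1,"dx":0,"dy":0,"dz":0,"twist":0}
    - {"jaw":-1,"dx":0,"dy":0,"dz":0.02,"twist":0}
    - {"jaw":-1,"dx":0,"dy":0,"dz":0.015,"twist":0}
    - {"jaw":-1,"dx":0,"dy":0,"dz":0,"twist":0}
    - {"jaw":-1,"dx":0,"dy":0,"dz":0,"twist":0}

```text
t: 26.35
eef_pos: [0.5613, 0.2926, 0.1307]
ee_rot: [3.139, 0.002, -0.001]
force: [0.6, 0.5, -0.3]
width: 0.0563
gripper_force: 30.0
```

Run:
```python
from h import *
s=arm.get_state();e=np.array(s["eef_pos"]);print(e.round(4))
a=arm.grab_frame("side")
h=e[2]-.077
print(fit("side","retainer",(.5615,.2935),h))
for P in ([.5325,.2937,h+.013],[.5905,.2937,h+.013],[.541,.2937,h],[.582,.2937,h],[.5613,.2937,.043]): print(((proj("side",np.array([P]))-[180,75])*5).round(1))
cv2.imwrite("pics/s8.png",cv2.resize(a[75:150,180:280],None,fx=5,fy=5))
```

```text
[0.5613 0.2926 0.1307]
[(0.47, [0.5599, 0.2893], 119)]
[[179.9 157. ]]
[[292.1 143.3]]
[[198.8 178.7]]
[[277.4 168.9]]
[[239.5 193.1]]
```

View pics/s8.png

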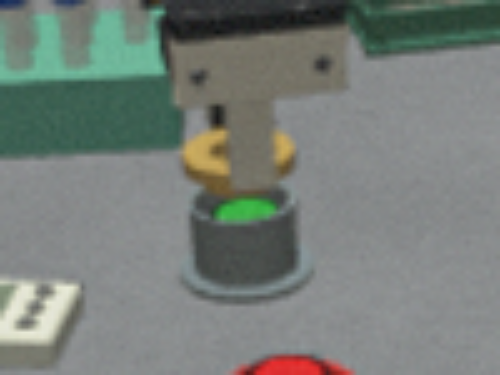

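The brass ring (183–295, 155) is centred over the rim (190–298), with green showing below it. I lower it.

Request:
move_arm:
  increments:
    - {"jaw":-1,"dx":0,"dy":0,"dz":0.008,"twist":0}
    - {"jaw":-1,"dx":0,"dy":0,"dz":0.006,"twist":0}
    - {"jaw":-1,"dx":0,"dy":0,"dz":0.004,"twist":0}
    - {"jaw":-1,"dx":0,"dy":0,"dz":0.001,"twist":0}
    - {"jaw":-1,"dx":0,"dy":0,"dz":0,"twist":0}
    - {"jaw":-1,"dx":0,"dy":0,"dz":0,"twist":0}

```text
t: 26.95
eef_pos: [0.5616, 0.2937, 0.1131]
ee_rot: [3.141, 0.0, 0.0]
force: [-2.0, -1.4, 3.8]
width: 0.0572
gripper_force: 30.0
```

Request:
move_arm:
  increments:
    - {"jaw":1,"dx":0,"dy":0,"dz":0,"twist":0}
    - {"jaw":1,"dx":0,"dy":0,"dz":0,"twist":0}
    - {"jaw":1,"dx":0,"dy":0,"dz":0,"twist":0}
    - {"jaw":1,"dx":0,"dy":0,"dz":0,"twist":0}
    - {"jaw":1,"dx":0,"dy":0,"dz":-0.025,"twist":0}
    - {"jaw":1,"dx":0,"dy":0,"dz":-0.035,"twist":0}
    - {"jaw":1,"dx":0,"dy":0,"dz":-0.035,"twist":0}
    - {"jaw":1,"dx":0,"dy":0.03,"dz":-0.01,"twist":0}
    - {"jaw":1,"dx":0,"dy":0.035,"dz":0,"twist":0}
    - {"jaw":1,"dx":0,"dy":0.035,"dz":0,"twist":0}
    - {"jaw":1,"dx":0,"dy":0.035,"dz":0,"twist":0}
    - {"jaw":1,"dx":0,"dy":0.035,"dz":0,"twist":0}

```text
t: 27.95
eef_pos: [0.5615, 0.1226, 0.2182]
ee_rot: [-3.141, -0.001, 0.001]
force: [-0.2, -0.3, 0.5]
width: 0.0877
gripper_force: 0.0
```

Request:
move_arm:
  increments:
    - {"jaw":1,"dx":0,"dy":0.035,"dz":0,"twist":0}
    - {"jaw":1,"dx":0,"dy":0.035,"dz":0,"twist":0}
    - {"jaw":1,"dx":0,"dy":0.035,"dz":0,"twist":0}
    - {"jaw":1,"dx":0,"dy":0.035,"dz":0,"twist":0}
    - {"jaw":1,"dx":0,"dy":0.035,"dz":0,"twist":0}
    - {"jaw":1,"dx":0,"dy":0.035,"dz":0,"twist":0}
    - {"jaw":1,"dx":0,"dy":0.035,"dz":0,"twist":0}
    - {"jaw":1,"dx":0,"dy":0,"dz":0,"twist":0}
    - {"jaw":1,"dx":0,"dy":0,"dz":0,"twist":0}
    - {"jaw":1,"dx":0,"dy":0,"dz":0,"twist":0}

```text
t: 28.78
eef_pos: [0.5618, -0.1213, 0.2179]
ee_rot: [-3.141, -0.0, -0.001]
force: [-0.2, -0.2, -0.3]
width: 0.0876
gripper_force: 0.0
```

Run:
```python
from h import *
s=arm.get_state();e=np.array(s["eef_pos"]);print(e.round(4))
a=arm.grab_frame("side");b=arm.grab_frame("top")
print(fit("side","retainer",(.5615,.2935),.035),fit("side","specimen",(.662,.077)),fit("side","holder",(.5615,.2935)))
cv2.imwrite("pics/s9.png",np.hstack([cv2.resize(a[85:185,190:310],None,fx=4,fy=4)[:400,:400],cv2.resize(b[140:220,95:175],(400,400))]))
```

```text
[ 0.5618 -0.1213  0.2179]
[(0.57, [0.5621, 0.2921], 216)] [(0.66, [0.6766, 0.0694], 202)] [(0.68, [0.5599, 0.2703], 360)]
```

View pics/s9.png

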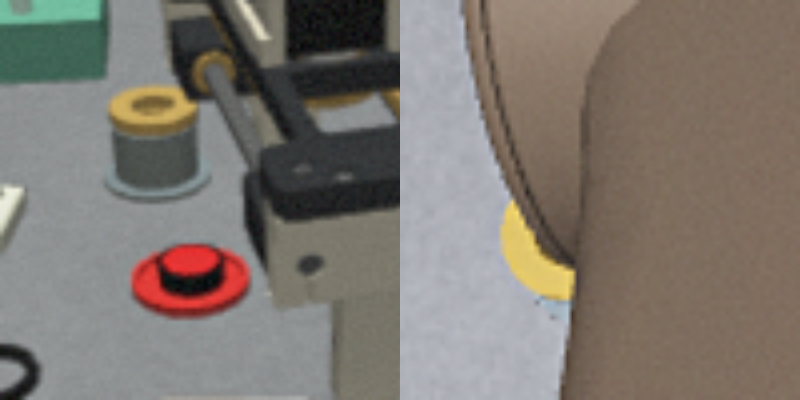

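The brass flange sits level and centred on the rim (153,108), red is flat in its dish, and the gripper is clear of everything. I hand the job in.

```bash
python3 -c "
from station import arm
print(arm.job_done())"
```

```text
the job is handed in; nothing more can be done
None
```

The job is handed in, at about 29 s on the robot clock. The spacer, green filter and brass ring went into the holder in that order, with the flange level on the rim in the last side view. The blue and red filters lie flat in their dishes, and the arm never went near the specimen dish, though the gripper partly hid it in that last picture.

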